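# Shut the organiser's upper tray and lock it with its turn-button

## Robot

A 7-joint arm with a two-finger parallel gripper is mounted at the origin on the work surface. World frame = base frame: x ahead of the robot, y to its left, z up, the work surface at z = 0. Lengths are in m, angles in rad, forces in N, time in s.
With the tool pointing down it reaches from about 0.35 to 0.9 m from the base axis. Payload 7.2 kg.
Tool frame: the origin (TCP) lies on the centre line of the jaws, within the pads' length; the fingertips stand env.tip_reach ahead of it and the grasp point (between the pads) lies 11 mm behind it (env.tip_reach is the distance from the TCP to the fingertips, in m); z points along the fingers, y is the line along which they close (so a half turn about z gives the same grasp; the last joint's range is limited). The gripper opens to 88 mm and grips with 3 to 60 N. Pads are 20 mm wide; open, the fingers measure 115 mm over their backs; the gripper's body (75 mm by 178 mm) begins 61 mm behind the grasp point.
Start: joints at [-1.398, 0.411, -0.013, 1.596, 0.006, 1.134, -0.082], TCP at [0.149, 0.607, 0.231] pointing down, gripper open.
Joint ranges: [-2.95, 2.95], [-0.29, 1.99], [-1.47, 1.44], [0.14, 2.54], [-1.03, 4.17], [0.13, 1.85], [-2.86, 2.86]. Speed limits (rad/s): [2.39, 2.39, 3.01, 3.01, 3.14, 3.14, 3.14].

## Interface

Orientations are given as a unit quaternion [x, y, z, w].
In Python, from bench import env, cams, order gives the robot as it stands.
- The arm moves only by the tool jog_arm, never from a script. Its argument "increments" is a list of rows, each a list of 4 numbers: the shift along the tool's x, y, z in m, then the turn about the tool's z in rad. A call has 1 to 12 rows; each row is the pose to reach, as a shift and turn from the pose commanded when the call began, along the tool's axes at that moment; what a row does not reach only later rows make up. A row lasts 1/12 s, in which the tool goes at most 41.7 mm and 7.16 degrees, less where a joint would pass 70% of its speed; a pose out of reach is approached as far as the arm can. A call with a gripper value outside its range is refused whole. "gripper" is the opening in per cent of the stroke, from 0 (shut) to 100 (fully open), set as the call begins (left out, the last holds). The fingers move at their own pace and stop on an object; "force" is the grip in N (left out, the last holds). Time passes only in rows, so rows that repeat a pose let the fingers close. It gives the time, the measured TCP pose, the force, the opening and the grip force at its end, in the units of the state.
- env.read_state(): the state, without advancing time (a new reading comes with each control period).
- cams.read_camera(name): name is "side" or "top" or "wrist"; returns a dict with "color" (400x640x3 uint8, red, green, blue), "range_z" (400x640 float32, m along the optical axis (not along the pixel's ray), 0 where there is no reading), "fx", "fy", "cx", "cy" (pixels), "k1" (the pictures are not rectified: a ray, as slopes to the right and down, at radius r is drawn at 1 + k1 r^2 times it, then the intrinsics apply), "rvec" (rotation vector, rad) and "tvec" (3), from world to camera coordinates, as OpenCV has them; the wrist camera has in their place "hand_eye" (4x4, takes a point from camera to tool coordinates, whose origin is the TCP and whose axes are the flange's). Camera axes: x right, y down, z forward; pixel columns grow to the right and rows downward; lengths in m; the calibration is good to about 2 mm. A picture is of the moment at which its call begins: read the wrist's pose just before it.
- order.finish_job(): hands the job in; it is judged then, once.
The state is a dict: "time": time; "joint_pos": joint angles; "qd": joint speeds; "joint_efforts": joint torques, N m; "position": TCP position; "eef_rot": TCP orientation; "wrist_force": force on the tool from outside, world axes, zero at the start; "ft_torque": the same for the moment, N m; "gripper_width": opening from 0.0 (shut) to 1.0 (fully open); "grip_force": force on a finger pad.
Only numpy, scipy, OpenCV 4.12 (cv2) and the standard library are available. Lean on these libraries where they do the work, as an engineer would, in place of code of your own. Each camera call takes 0.05 s, during which the arm holds its last target. There are 200 camera calls.

## Task

The upper tray of the little organiser on the wardrobe shelf has been left pulled out. Push the tray fully home, then turn the steel turn-button above it upright so that its lower half stands in front of the tray and locks it. Leave the other things on the shelf undisturbed.

Things in the scene. Friction and masses are not known exactly. Their poses are not given: they have to be found in the camera images.
- organiser: White plastic organiser unit fixed on the shelf, 210 deep (its x), 200 wide (y), 158 mm high (z up), two grey trays one over the other. Origin: centre of its underside. Front looks along its -x, front face at x = -105 mm. A 30 mm high fascia rail above the upper tray (z 128 to 158) carries the turn-button. The lower tray, with a like pull 26 to 42 mm up, is shut and does not move.
- tray (a joint): Slide of the upper tray, m: 0 = fully home (firm stop, front flush with the fascia), grows as it comes out towards the organiser's -x, travel 0.14. Starts 0.06 to 0.12 out. About 2 N friction, stays where left. Front 186 mm wide, z 74 to 126 mm in the organiser's frame; holds a fixed polish tin and brush. A turn-button turned down while the tray is out blocks the tray.
- tray_pull (a point): Middle of the outer face of the upper tray's ledge pull; moves with the tray. Pull 90 mm wide (organiser's y); its lip is 16 mm high (8 above, 8 below this point), 6 mm thick, joined to the tray by a level ledge; the face stands 45 mm before the tray's front. Tray home: x = -150, y = 0, z = 100 mm in the organiser's frame. Axes parallel to the organiser's.
- catch_pivot (a point): Centre of the turn-button, on its pivot axis; fixed at x = -117, y = 0, z = 143 mm in the organiser's frame, axes parallel to it. The turn-button is a plain steel bar 60 mm long, 16 broad, 14 thick, pivoted at its middle, filling the space 5 to 19 mm in front of the front face.
- catch (a joint): Angle of the turn-button, rad, about the organiser's x: 0 = bar level along the organiser's y, clear of the tray (unlocked); positive lifts its +y end, lowers its -y end. Turns either way to firm stops at +-1.571: bar upright, lower half over the top 13 mm of the tray's front; both are locked. Starts within 0.25 of level. Stiff pivot (0.06 N m) stays where left; push an end down to turn it.
- mug: Blue ceramic mug, 82 mm across, 95 mm high, standing on the shelf; origin at the centre of its underside, handle at its +y. Bystander, loose.
- paperweight: Glass dome paperweight, 78 mm across, 50 mm high; origin at the centre of its underside. Bystander, loose.
- dispenser: Stainless steel desk tape dispenser with a roll in it, 150 x 60 mm, 90 mm high; origin at the centre of its underside. Bystander, loose.
- shoe_horn: Black plastic shoe horn lying flat, about 190 mm long along its x, 48 mm wide at the blade, 8 mm high; origin near its middle, on the shelf. Bystander, loose.

How it is judged:
On the way, in this order (a step that is already met when the one before it is completed fails the run):
1. the upper tray is fully home (value of joint tray below 0.006 m), for 0.2 s.
2. the turn-button is upright in front of the tray ((value of joint catch above 1.36 rad or value of joint catch below -1.36 rad)), for 0.2 s.
At the end, for the whole second after the job is handed in: The upper tray is within 6 mm of fully home and the turn-button is within 0.21 rad (12 degrees) of upright, either way round, both let go (value of joint tray below 0.006 m and (value of joint catch above 1.36 rad or value of joint catch below -1.36 rad)); the robot touches nothing.
It fails at once if mug disturbed: shifted over 30 mm or tipped over 0.4 rad (distance of mug from where it was at the start of the episode above 0.03 m or angle between mug's own z axis and vertical above 0.4 rad).
It fails at once if paperweight disturbed: shifted over 30 mm (distance of paperweight from where it was at the start of the episode above 0.03 m).
It fails at once if tape dispenser disturbed: shifted over 30 mm (distance of dispenser from where it was at the start of the episode above 0.03 m).
It fails at once if shoe horn disturbed: shifted over 30 mm (distance of shoe_horn from where it was at the start of the episode above 0.03 m).
It also fails if it takes over 45 s, if anything falls off the work surface, if the arm or the gripper's body presses on something with over 40 N, if the wrist force passes 120 N, or if a joint passes its speed limit or range.

## Working session

There is one attempt and no reset: what is moved stays moved. The work goes in short steps, Python scripts to look and compute and a tool call to move; the robot and the scene stay as the last step left them, time stands still between calls to the robot, and variables do not carry over. Pictures are saved under pics/ and viewed, at most 10 in all, crops included, and the job is handed in when it is done.

Besides the shell and the picture viewer there is one more tool, called after "Request:" by a JSON object that holds its "name" and its "arguments", one argument or row to a line. jog_arm: Moves the arm, as the interface text tells. Its arguments: {"type":"object","properties":{"increments":{"type":"array","items":{"type":"array","items":{"type":"number"}}},"gripper":{"type":"number"},"force":{"type":"number"}},"required":["increments"]}

```bash
mkdir -p pics; cat > h.py <<'E'
from bench import env,cams,order
import numpy as np,cv2
from scipy.spatial.transform import Rotation as R
def cam(n):
    s=env.read_state(); c=cams.read_camera(n)
    if 'hand_eye' in c:
        T=np.eye(4);T[:3,:3]=R.from_quat(s['eef_rot']).as_matrix();T[:3,3]=s['position'];c['M']=T@np.array(c['hand_eye'])
    else:
        T=np.eye(4);T[:3,:3]=cv2.Rodrigues(np.array(c['rvec'],float))[0];T[:3,3]=np.ravel(c['tvec']);c['M']=np.linalg.inv(T)
    return c
def cloud(c):
    K=np.array([[c['fx'],0,c['cx']],[0,c['fy'],c['cy']],[0,0,1.]])
    v,u=np.mgrid[:400,:640]
    p=cv2.undistortPoints(np.stack([u,v],-1).reshape(-1,1,2).astype(float),K,np.array([c['k1'],0,0,0.])).reshape(400,640,2)
    z=c['range_z'][...,None]
    P=np.concatenate([p*z,z],-1)@c['M'][:3,:3].T+c['M'][:3,3]
    P[c['range_z']==0]=np.nan
    return P
def save(c,n): cv2.imwrite('pics/'+n,c['color'][...,::-1])
E
python3 - <<'E'
from h import *
s=env.read_state();print(s['position'],s['eef_rot'],env.tip_reach,s['time'])
for n in('side','top'):
    c=cam(n);save(c,n+'0.png');np.savez(n+'0.npz',P=cloud(c),C=c['color']);print(n,c['M'].round(3))
a=[cv2.imread('pics/%s0.png'%n) for n in('side','top')]
E
```

```text
[0.14897944 0.60646951 0.22980527] [ 1.20102651e-01  9.92761144e-01 -8.13999525e-04 -3.34627752e-05] 0.008 0.0
side [[ 0.992 -0.044  0.119  0.375]
 [-0.125 -0.501  0.856 -1.07 ]
 [ 0.022 -0.864 -0.503  0.797]
 [ 0.     0.     0.     1.   ]]
top [[-0.027 -0.99   0.137  0.342]
 [-1.     0.028  0.006  0.121]
 [-0.009 -0.137 -0.99   1.506]
 [ 0.     0.     0.     1.   ]]
```

View pics/side0.png

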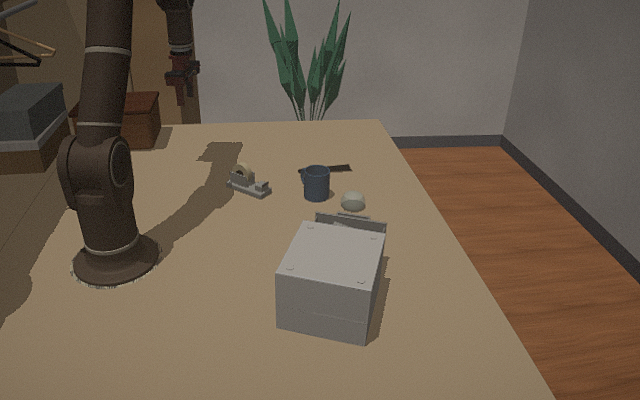

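View pics/top0.png

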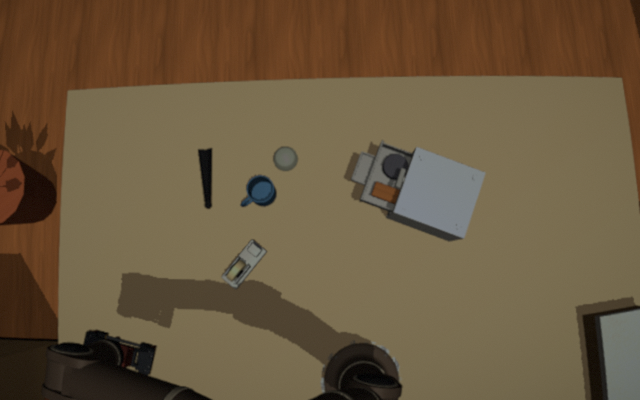

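The side view shows the organiser from behind at (330,285), with the tray open towards the mug at (316,183). In the top view, the organiser top is at about (440,192). Its tray and pull stick out to the left (world +y), with the pull at (362,167). Next I measure these.

```bash
python3 - <<'E'
from h import *
d=np.load('top0.npz');P=d['P'];C=d['C']
z=P[...,2];v,u=np.mgrid[:400,:640]
roi=(u>340)&(u<500)&(v>130)&(v<250)
m=(roi&(z>.148)&(z<.17)).astype(np.uint8)
m=cv2.morphologyEx(m,cv2.MORPH_OPEN,np.ones((5,5)))
q=P[m>0];print('top n,z',len(q),np.median(q[:,2]))
r=cv2.minAreaRect(q[:,:2].astype(np.float32)*1000);print('organiser top rect mm',r);print(cv2.boxPoints(r).round(1))
# pull
m2=roi&(u<372)&(z>.08)&(z<.125)
q=P[m2];print('pull',len(q),cv2.minAreaRect(q[:,:2].astype(np.float32)*1000),np.median(q[:,2]))
for n,(u0,v0) in dict(mug=(261,190),pw=(285,158),disp=(244,263),horn=(207,178)).items(): print(n,np.nanmean(P[v0-3:v0+4,u0-3:u0+4].reshape(-1,3),0).round(3))
E
```

```text
top n,z 5177 0.1563800209558177
organiser top rect mm ((540.5390625, -225.264892578125), (213.78761291503906, 201.53024291992188), 67.47186279296875)
[[ 406.5 -285.4]
 [ 592.7 -362.6]
 [ 674.6 -165.1]
 [ 488.4  -87.9]]
pull 544 ((598.0481567382812, -12.053783416748047), (60.428932189941406, 152.097900390625), 87.65115356445312) 0.09595682706719355
mug [0.583 0.291 0.004]
pw [0.672 0.212 0.049]
disp [0.359 0.34  0.044]
horn [0.626 0.461 0.005]
```

Request:
{"name": "jog_arm", "arguments": {
  "increments": [
    [-0.035, -0.022, 0, 0.12],
    [-0.07, -0.043, 0, 0.24],
    [-0.105, -0.065, 0, 0.36],
    [-0.14, -0.087, 0, 0.48],
    [-0.175, -0.108, 0, 0.6],
    [-0.21, -0.13, 0, 0.72],
    [-0.245, -0.152, 0, 0.84],
    [-0.28, -0.173, 0, 0.96],
    [-0.315, -0.195, 0, 1.08],
    [-0.35, -0.217, 0, 1.2],
    [-0.385, -0.238, 0, 1.32],
    [-0.42, -0.26, 0, 1.44]
  ],
  "gripper": 0
}}

```text
time: 1.1
position: [0.4958, 0.2527, 0.2306]
eef_rot: [0.747, 0.665, 0.0, -0.0]
wrist_force: [0.8, 1.1, 0.2]
gripper_width: 0.128
grip_force: 0.0
```

```bash
cat >> h.py <<'E'
C0=np.array([.5405,-.2253]); A=np.radians(67.47-180)
def setorg(c,a):
    global C0,A; C0=np.array(c);A=a
def org2w(p): # organiser -> world
    c,s=np.cos(A),np.sin(A);p=np.asarray(p,float)
    return np.array([C0[0]+c*p[0]-s*p[1],C0[1]+s*p[0]+c*p[1],p[2]])
def w2org(P):
    c,s=np.cos(A),np.sin(A);d=P[...,:2]-C0
    return np.stack([c*d[...,0]+s*d[...,1],-s*d[...,0]+c*d[...,1],P[...,2]],-1)
def togo(p): # tip target in organiser frame -> tool increments; tool y to organiser +y
    s=env.read_state();t=org2w(p);t[2]+=env.tip_reach
    r=R.from_quat(s['eef_rot']);inc=r.inv().apply(t-s['position'])
    y=r.apply([0,1,0]);turn=np.arctan2(y[1],y[0])-(A+np.pi/2);turn=(turn+np.pi/2)%np.pi-np.pi/2
    print('t',round(s['time'],2),'tip org mm',((w2org(np.array(s['position']))-[0,0,env.tip_reach])*1000).round(1),'inc',inc.round(4),'turn',round(turn,4),'F',np.round(s['wrist_force'],1),'tilt',r.apply([0,0,1]).round(3))
E
python3 -c "
from h import *
togo([-.33,0,.223]);print(env.read_state()['joint_pos'],cams.read_camera('wrist')['hand_eye'])"
```

```text
t 1.1 tip org mm [-424.4 -224.4  222.6] inc [-0.1523  0.19   -0.0004] turn 0.2777 F [0.8 1.1 0.2] tilt [-0.  0. -1.]
[-0.91322672  0.30649167  0.44859246  1.78897237 -0.1492265   1.07953724
 -0.52776384] [[ 1.18274974e-03 -9.62884732e-01 -2.69910343e-01  7.33476642e-02]
 [ 9.99998676e-01  1.44040991e-03 -7.56549525e-04 -5.77173888e-04]
 [ 1.11725152e-03 -2.69909091e-01  9.62885161e-01 -1.54077208e-01]
 [ 0.00000000e+00  0.00000000e+00  0.00000000e+00  1.00000000e+00]]
```

Request:
{"name": "jog_arm", "arguments": {
  "increments": [
    [-0.03, 0.035, 0, 0.1],
    [-0.06, 0.07, 0, 0.2],
    [-0.09, 0.105, 0, 0.278],
    [-0.12, 0.14, 0, 0.278],
    [-0.14, 0.175, 0, 0.278],
    [-0.152, 0.19, 0, 0.278],
    [-0.152, 0.19, 0, 0.278],
    [-0.152, 0.19, 0, 0.278],
    [-0.152, 0.19, 0, 0.278]
  ]
}}

```text
time: 1.9
position: [0.6666, 0.0829, 0.2298]
eef_rot: [0.83, 0.558, -0.001, -0.001]
wrist_force: [-0.6, 0.1, -0.2]
gripper_width: 0.006
grip_force: 0.0
```

```bash
python3 -c "
from h import *
togo([-.33,0,.223]);c=cam('wrist');save(c,'w1.png');np.savez('w1.npz',P=cloud(c),C=c['color'])
P=cloud(c);o=w2org(P)*1000
m=(o[...,2]>88)&(o[...,2]<112)&(o[...,0]<-150)&(abs(o[...,1])<110);print(m.sum())
q=o[m];print(np.percentile(q,[1,5,50,95,99],axis=0).round(1))
"
```

```text
t 1.9 tip org mm [-332.9   -1.6  221.8] inc [-0.0029  0.0016 -0.0012] turn 0.0054 F [-0.6  0.1 -0.2] tilt [-0.002  0.    -1.   ]
5
[[-219.7   -2.5   95. ]
 [-219.5   -2.5   95.1]
 [-217.9   -2.5   96. ]
 [-217.2   -1.5   96.6]
 [-217.1   -1.5   96.7]]
```

View pics/w1.png

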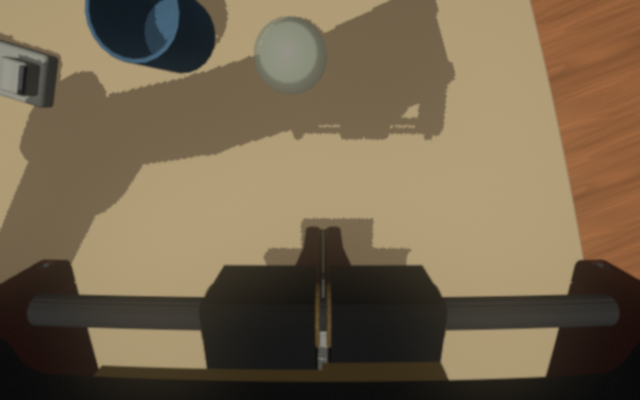

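The picture looks outwards: paperweight at (290,55), mug at (155,25), closed fingers at (322,240). The organiser is hidden behind the gripper, so I'll move in over it until the camera looks down on the pull and the button.

Request:
{"name": "jog_arm", "arguments": {
  "increments": [
    [-0.01, 0, -0.03, 0],
    [-0.05, 0, -0.03, 0],
    [-0.09, 0, -0.03, 0],
    [-0.13, 0, -0.03, 0],
    [-0.17, 0, -0.03, 0],
    [-0.2, 0, -0.03, 0],
    [-0.22, 0, -0.03, 0],
    [-0.22, 0, -0.03, 0],
    [-0.22, 0, -0.03, 0]
  ]
}}

```text
time: 2.7
position: [0.5834, -0.1206, 0.2612]
eef_rot: [0.83, 0.558, 0.001, -0.0]
wrist_force: [0.6, 0.6, -0.2]
gripper_width: 0.007
grip_force: 0.0
```

```bash
python3 -c "
from h import *
togo([-.115,0,.253]);c=cam('wrist');save(c,'w2.png')
P=cloud(c);np.savez('w2.npz',P=P,C=c['color']);o=w2org(P)*1000
print(c['fx'],c['k1'])
m=(o[...,2]>88)&(o[...,2]<112)&(o[...,0]<-150)&(abs(o[...,1])<110);print(m.sum())
q=o[m];print(np.percentile(q,[1,5,50,95,99],axis=0).round(1))
"
```

```text
t 2.7 tip org mm [-113.2   -0.5  253.2] inc [0.0018 0.0005 0.0002] turn 0.0052 F [ 0.6  0.6 -0.2] tilt [ 0.001  0.001 -1.   ]
322.1336442201811 -0.049807121055046616
8470
[[-244.4  -86.1   91.1]
 [-241.5  -62.    94.9]
 [-209.9    1.4   99.5]
 [-153.4   64.9  108.1]
 [-150.7   88.4  110.9]]
```

View pics/w2.png

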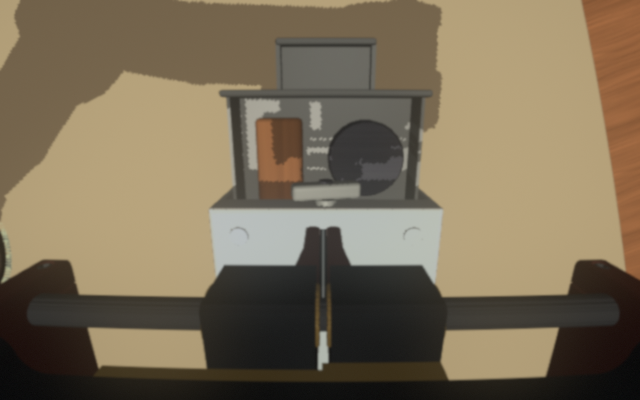

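The view shows the pull lip at row 41 (columns 277–375), the tray front at row 93, and the button at (326,191) spanning columns 293–360. The fascia's top front edge is at row 205. I'll refine the frame from these.

```bash
python3 - <<'E'
from h import *
d=np.load('w2.npz');o=w2org(d['P'])*1000
f=lambda q:np.percentile(q,[2,50,98],axis=0).round(1).tolist()
z=o[...,2]
for r in(39,41,43): print('lip',r,f(o[r,282:370]))
for r in(92,94): print('front',r,f(o[r,228:426]))
for a,b in((296,306),(318,332),(346,357)):
    for r in (186,189,192,195): print('bar',r,a,np.nanmedian(o[r,a:b],0).round(1))
top=(z>150)&(z<165);print('top',f(o[top]))
lip=np.zeros_like(top);lip[36:46,270:382]=1;lip&=z>85
print('lip',f(o[lip]))
q=o[lip];l=q[q[:,1]<-20];r_=q[q[:,1]>20];print(np.percentile(l[:,0],[5,50]),np.percentile(r_[:,0],[5,50]))
# top side edges near row 212 -> y extents, and front edge x
for r in(212,225):
    t=np.where(top[r])[0];print('edge',r,t.min(),t.max(),o[r,t.min()].round(1),o[r,t.max()].round(1))
for c0 in(230,270,390,425):
    t=np.where(top[195:260,c0])[0]+195;print('frontedge',c0,t.min(),o[t.min(),c0].round(1))
E
```

```text
lip 39 [[-244.2, -36.4, 106.4], [-243.7, 0.5, 108.0], [-243.3, 37.5, 109.5]]
lip 41 [[nan, nan, nan], [nan, nan, nan], [nan, nan, nan]]
lip 43 [[nan, nan, nan], [nan, nan, nan], [nan, nan, nan]]
front 92 [[-198.8, -79.8, 124.5], [-197.8, 1.6, 126.1], [-197.6, 83.2, 127.5]]
front 94 [[nan, nan, nan], [nan, nan, nan], [nan, nan, nan]]
bar 186 296 [-121.4  -19.3  154.1]
bar 189 296 [-119.3  -19.7  155.8]
bar 192 296 [-116.6  -19.7  155.6]
bar 195 296 [-114.   -19.7  155.4]
bar 186 318 [-120.7    0.4  150.8]
bar 189 318 [-118.2    0.4  151.2]
bar 192 318 [-115.6    0.4  151.3]
bar 195 318 [-113.     0.4  151.6]
bar 186 346 [-119.8   23.2  146.4]
bar 189 346 [-117.    23.3  146.2]
bar 192 346 [-114.5   23.4  146.5]
bar 195 346 [-111.8   23.4  146.6]
top [[-117.0, -94.4, 151.5], [-82.2, -0.8, 158.0], [22.0, 97.3, 159.7]]
lip [[-244.9, -42.2, 103.9], [-241.7, 1.0, 107.5], [-239.1, 43.7, 109.4]]
[-244.53014837 -241.5429684 ] [-244.95868868 -241.91837543]
edge 212 209 442 [-99.2 -97.3 158. ] [-100.2  100.5  157. ]
edge 225 210 440 [-87.4 -97.7 157.7] [-89.2  99.2 159. ]
frontedge 230 206 [-103.1  -80.5  153. ]
frontedge 270 206 [-103.   -46.3  152. ]
frontedge 390 206 [-104.    56.5  152.9]
frontedge 425 206 [-103.8   87.1  151.8]
```

Tray is about 95 mm out and the button is at about -0.21 rad (+y end low). I'll back off in front of the pull, descend, then push it in.

Request:
{"name": "jog_arm", "arguments": {
  "increments": [
    [0.04, 0.001, 0, 0.005],
    [0.08, 0.001, 0, 0.005],
    [0.12, 0.001, 0, 0.005],
    [0.16, 0.001, 0, 0.005],
    [0.17, 0.001, 0.02, 0.005],
    [0.17, 0.001, 0.06, 0.005],
    [0.17, 0.001, 0.1, 0.005],
    [0.17, 0.001, 0.14, 0.005],
    [0.17, 0.001, 0.157, 0.005],
    [0.17, 0.001, 0.157, 0.005],
    [0.17, 0.001, 0.157, 0.005]
  ]
}}

```text
time: 3.67
position: [0.6487, 0.038, 0.1029]
eef_rot: [0.831, 0.557, -0.001, -0.001]
wrist_force: [0.7, -0.1, 1.7]
gripper_width: 0.006
grip_force: 0.0
```

```bash
python3 -c "
from h import *
togo([-.17,.001,.096])"
```

```text
t 3.67 tip org mm [-284.7   -1.    94.9] inc [-0.1147  0.0016 -0.001 ] turn 0.0031 F [ 0.7 -0.1  1.7] tilt [-0.002  0.    -1.   ]
```

Push, gently (about 0.12 m/s) to just before the end of travel.

Request:
{"name": "jog_arm", "arguments": {
  "increments": [
    [-0.012, 0.001, -0.001, 0],
    [-0.024, 0.001, -0.001, 0],
    [-0.034, 0.001, -0.001, 0],
    [-0.044, 0.001, -0.001, 0],
    [-0.054, 0.001, -0.001, 0],
    [-0.064, 0.001, -0.001, 0],
    [-0.074, 0.001, -0.001, 0],
    [-0.084, 0.001, -0.001, 0],
    [-0.094, 0.001, -0.001, 0],
    [-0.104, 0.001, -0.001, 0],
    [-0.112, 0.001, -0.001, 0],
    [-0.115, 0.001, -0.001, 0]
  ]
}}

```text
time: 4.67
position: [0.6052, -0.0729, 0.1046]
eef_rot: [0.832, 0.555, -0.0, 0.0]
wrist_force: [1.7, 1.1, 1.4]
gripper_width: 0.008
grip_force: 1.0
```

Request:
{"name": "jog_arm", "arguments": {
  "increments": [
    [-0.002, 0, 0, 0],
    [-0.004, 0, 0, 0],
    [-0.006, 0, 0, 0],
    [-0.006, 0, 0, 0]
  ]
}}

```text
time: 5.0
position: [0.6036, -0.0765, 0.1045]
eef_rot: [0.831, 0.556, -0.0, -0.0]
wrist_force: [1.1, 1.1, 0.4]
gripper_width: 0.008
grip_force: 0.3
```

```bash
python3 -c "
from h import *
togo([-.16,.001,.096])"
```

```text
t 5.0 tip org mm [-161.6    1.2   96.5] inc [-0.0016 -0.0002  0.0005] turn 0.0005 F [1.1 1.1 0.4] tilt [-0. -0. -1.]
```

Request:
{"name": "jog_arm", "arguments": {
  "increments": [
    [-0.0015, 0, 0, 0],
    [-0.003, 0, 0, 0],
    [-0.0045, 0, 0, 0],
    [-0.006, 0, 0, 0],
    [-0.006, 0, 0, 0],
    [-0.006, 0, 0, 0]
  ]
}}

```text
time: 5.5
position: [0.6029, -0.0778, 0.1046]
eef_rot: [0.831, 0.557, 0.002, -0.001]
wrist_force: [6.1, 11.7, -1.3]
gripper_width: 0.008
grip_force: 5.7
```

Request:
{"name": "jog_arm", "arguments": {
  "increments": [
    [-0.0015, 0, 0, 0],
    [-0.003, 0, 0, 0],
    [-0.003, 0, 0, 0],
    [-0.003, 0, 0, 0]
  ]
}}

```text
time: 5.83
position: [0.6028, -0.0779, 0.1047]
eef_rot: [0.83, 0.558, 0.003, -0.002]
wrist_force: [9.8, 15.9, -3.8]
gripper_width: 0.003
grip_force: 8.9
```

```bash
python3 -c "
from h import *
togo([-.16,.001,.096])"
```

```text
t 5.83 tip org mm [-160.     1.1   96.7] inc [-0.0001 -0.0001  0.0007] turn 0.0055 F [ 9.8 15.9 -3.8] tilt [ 0.003  0.007 -1.   ]
```

Tray is at its firm stop: the fingers stand at -160, which is the 150 mm face plus the 10 mm half finger. Now I retreat and rise.

Request:
{"name": "jog_arm", "arguments": {
  "increments": [
    [0.02, 0, 0, 0],
    [0.03, 0, 0, 0],
    [0.03, 0, -0.03, 0],
    [0.03, 0, -0.07, 0],
    [0.03, 0.01, -0.09, 0],
    [0.03, 0.033, -0.09, 0],
    [0.03, 0.033, -0.09, 0],
    [0.03, 0.033, -0.09, 0]
  ]
}}

```text
time: 6.5
position: [0.642, -0.0705, 0.1941]
eef_rot: [0.832, 0.555, -0.001, 0.0]
wrist_force: [-0.7, -0.5, -0.7]
gripper_width: 0.008
grip_force: 0.0
```

```bash
python3 -c "
from h import *
togo([-.122,.034,.165])"
```

```text
t 6.5 tip org mm [-181.9   34.5  186.1] inc [-0.0598 -0.0004  0.0212] turn -0.0005 F [-0.7 -0.5 -0.7] tilt [-0.001 -0.001 -1.   ]
```

Request:
{"name": "jog_arm", "arguments": {
  "increments": [
    [-0.03, 0, 0, 0],
    [-0.06, 0, 0, 0],
    [-0.06, 0, 0.01, 0],
    [-0.06, 0, 0.021, 0],
    [-0.06, 0, 0.021, 0],
    [-0.06, 0, 0.021, 0]
  ]
}}

```text
time: 7.0
position: [0.6186, -0.1234, 0.1721]
eef_rot: [0.831, 0.556, -0.001, -0.001]
wrist_force: [1.4, 0.9, 0.2]
gripper_width: 0.003
grip_force: 0.0
```

```bash
python3 -c "
from h import *
togo([-.122,.034,.133]);c=cam('wrist');save(c,'w3.png')
o=w2org(cloud(c))*1000;m=(o[...,2]>100)&(o[...,2]<112)&(o[...,0]<-140)&(abs(o[...,1])<60);print(m.sum(),np.percentile(o[m],[2,50,98],axis=0).round(1))"
```

```text
t 7.0 tip org mm [-124.    33.1  164.1] inc [-0.002   0.001   0.0311] turn 0.0018 F [1.4 0.9 0.2] tilt [-0.003  0.001 -1.   ]
1302 [[-148.6  -41.5  100.5]
 [-146.5    1.1  107.4]
 [-141.3   44.4  109.2]]
```

View pics/w3.png

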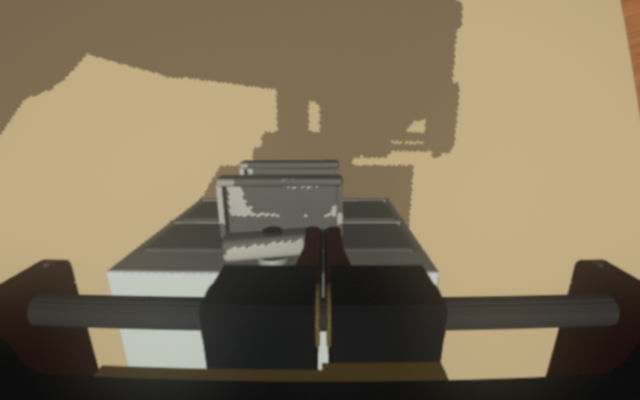

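The lip is at row 180, at x = -149 mm, so the tray is home. The bar lies at (265,245) with its +y end under the fingers at (322,240). Now push that end down and sweep it inwards.

Request:
{"name": "jog_arm", "arguments": {
  "increments": [
    [-0.001, 0.001, 0.008, 0],
    [-0.001, 0.001, 0.016, 0],
    [-0.001, 0.001, 0.022, 0],
    [-0.001, 0.001, 0.027, 0],
    [-0.001, 0.001, 0.031, 0],
    [-0.001, -0.002, 0.035, 0],
    [-0.001, -0.005, 0.038, 0],
    [-0.001, -0.008, 0.041, 0],
    [-0.001, -0.011, 0.043, 0],
    [-0.001, -0.013, 0.043, 0],
    [-0.001, -0.013, 0.043, 0]
  ]
}}

```text
time: 7.97
position: [0.6071, -0.1214, 0.1305]
eef_rot: [0.832, 0.555, 0.0, 0.001]
wrist_force: [4.1, -1.8, -2.0]
gripper_width: 0.004
grip_force: 1.9
```

```bash
python3 -c "
from h import *
togo([-.122,.018,.121])"
```

```text
t 7.97 tip org mm [-121.5   21.7  122.5] inc [ 0.0005 -0.0037  0.0015] turn 0.0001 F [ 4.1 -1.8 -2. ] tilt [ 0.001 -0.001 -1.   ]
```

Request:
{"name": "jog_arm", "arguments": {
  "increments": [
    [0, -0.0015, 0, 0],
    [0, -0.003, 0, 0],
    [0, -0.0045, 0, 0],
    [0, -0.006, 0, 0],
    [0, -0.006, 0, 0],
    [0, -0.006, 0, 0]
  ]
}}

```text
time: 8.47
position: [0.6056, -0.1208, 0.1315]
eef_rot: [0.832, 0.555, 0.003, 0.004]
wrist_force: [17.4, -7.3, -10.5]
gripper_width: 0.008
grip_force: 8.6
```

```bash
python3 -c "
from h import *
togo([-.122,.018,.121])"
```

```text
t 8.47 tip org mm [-121.5   20.1  123.5] inc [ 0.0005 -0.0022  0.0025] turn -0.0001 F [ 17.4  -7.3 -10.5] tilt [ 0.009 -0.004 -1.   ]
```

Firm stop with the finger side at about y = 8, as expected for an upright bar. I back off sideways, rise and look.

Request:
{"name": "jog_arm", "arguments": {
  "increments": [
    [0, 0.015, 0, 0],
    [0, 0.03, 0, 0],
    [0, 0.03, -0.03, 0],
    [0, 0.03, -0.07, 0],
    [0.0, 0.03, -0.11, 0],
    [0.01, 0.02, -0.13, 0],
    [0.01, 0.0, -0.13, 0],
    [0.01, -0.01, -0.13, 0],
    [0.01, -0.01, -0.13, 0]
  ]
}}

```text
time: 9.22
position: [0.5936, -0.1047, 0.2603]
eef_rot: [0.831, 0.556, -0.0, -0.001]
wrist_force: [1.0, 0.4, 0.1]
gripper_width: 0.003
grip_force: 0.0
```

```bash
python3 -c "
from h import *
togo([-.115,0,.253]);c=cam('wrist');save(c,'w4.png')
o=w2org(cloud(c))*1000;m=(o[...,2]>102)&(o[...,2]<112)&(o[...,0]<-140)&(abs(o[...,1])<60);print(m.sum(),np.percentile(o[m],[2,50,98],axis=0).round(1))
m=(o[...,2]>159)&(o[...,2]<180)&(o[...,0]<-106)&(o[...,0]>-128)&(abs(o[...,1])<40);print(m.sum(),np.percentile(o[m],[2,50,98],axis=0).round(1))"
```

```text
t 9.22 tip org mm [-131.7    2.9  252.3] inc [-0.0167 -0.0029 -0.0007] turn 0.0008 F [1.  0.4 0.1] tilt [-0.002  0.002 -1.   ]
622 [[-148.5  -42.6  102.8]
 [-145.8   -0.9  107.5]
 [-141.2   44.4  109.2]]
373 [[-122.6   -9.   160.3]
 [-118.5   -0.2  172. ]
 [-110.9    7.2  174.1]]
```

View pics/w4.png

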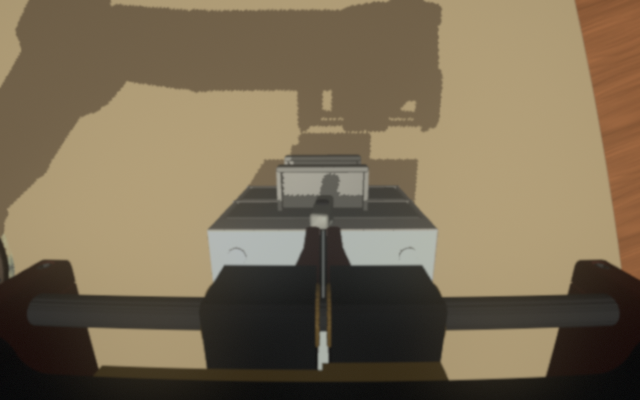

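The bar's upper end is at (320,222), z = 173 mm and centred on y, so it stands upright. The tray lip at row 168 is home at x = -149 mm, and the gripper is clear.

```bash
python3 -c "
from h import *
print(order.finish_job())"
```

```text
the job is handed in; nothing more can be done
None
```

The upper tray is pushed fully home and the turn-button stands upright in front of it, locking it; the other things were not touched, and the job is handed in (no verdict came back).

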